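# Turn over the tag of the examined specimen

## Task

The specimen in the blue-lidded jar has been examined: with a fingertip, flip the tag in front of that jar right over on its hinge, so that it lies flat towards the jar with its green face up. Push the tag lightly and do not pinch it, leave the tags of the other two jars lying white side up, and do not shift or lift the jars or the bottle.

Things in the scene. Friction and masses are not known exactly. Their poses are not given: they have to be found in the camera images.
- rack: Fixed rack: white base board (x -10 to 185, y +-170, 12 mm thick) with three jar places and, on the near side, an aluminium rail (x +-14 mm, z 42 to 52, thin posts at y +-50 and +-150) with three flip-over tags, one before each jar. Origin on the bench (z = 0) under the middle of the tags' hinge line; x points level from tags to jars, y left along the hinges, z up. Turned up to 0.3 rad.
- place_left (a point): Centre of the left jar place on top of the base board: 130 mm beyond the hinge line (rack x = 130, y = 100, z = 12 mm). The tag of the same name belongs to the jar standing here. Left is the robot's left (+y).
- place_middle (a point): Centre of the middle jar place on top of the base board: 130 mm beyond the hinge line (rack x = 130, y = 0, z = 12 mm). The tag of the same name belongs to the jar standing here. Left is the robot's left (+y).
- place_right (a point): Centre of the right jar place on top of the base board: 130 mm beyond the hinge line (rack x = 130, y = -100, z = 12 mm). The tag of the same name belongs to the jar standing here. Left is the robot's left (+y).
- hinge_left (a point): Middle of the hinge of the left tag: rack x = 0, y = 100, z = 55 mm. The hinge axis is level, along rack y. Steel hinge ears stand either side of the tag at 31 to 35 mm from this point along y, 6 mm to each side in x, up to z = 59 mm.
- edge_left (a point): Middle of the free edge of the left tag, on the axis of its black rounded bead (8 mm thick, 60 mm long), 64 mm from the hinge. At the start it lies towards the robot (rack x = -64 mm, z = 55 mm) with only the bare bench 51 mm beneath it; turned over, it lies towards the jars (rack x = +64 mm).
- tag_left (a joint): Angle of the left tag about its hinge (rad): 0 = lying level towards the robot, white face up; pi/2 = upright; 3.14 = turned right over, lying level towards the jars, green face with a white tick up. The hinge turns freely with slight damping and no spring: from either side of upright the tag falls by its own weight.
- plate_left: The left tag itself: rigid plate 56 mm wide (along the hinge), reaching 68 mm from the hinge with its bead, 4 mm thick, about 35 g, white on one side and green on the other. Origin on the hinge axis; its x axis points from the free edge to the hinge, its z axis out of the white face.
- hinge_middle (a point): Middle of the hinge of the middle tag: rack x = 0, y = 0, z = 55 mm. The hinge axis is level, along rack y. Steel hinge ears stand either side of the tag at 31 to 35 mm from this point along y, 6 mm to each side in x, up to z = 59 mm.
- edge_middle (a point): Middle of the free edge of the middle tag, on the axis of its black rounded bead (8 mm thick, 60 mm long), 64 mm from the hinge. At the start it lies towards the robot (rack x = -64 mm, z = 55 mm) with only the bare bench 51 mm beneath it; turned over, it lies towards the jars (rack x = +64 mm).
- tag_middle (a joint): Angle of the middle tag about its hinge (rad): 0 = lying level towards the robot, white face up; pi/2 = upright; 3.14 = turned right over, lying level towards the jars, green face with a white tick up. The hinge turns freely with slight damping and no spring: from either side of upright the tag falls by its own weight.
- plate_middle: The middle tag itself: rigid plate 56 mm wide (along the hinge), reaching 68 mm from the hinge with its bead, 4 mm thick, about 35 g, white on one side and green on the other. Origin on the hinge axis; its x axis points from the free edge to the hinge, its z axis out of the white face.
- hinge_right (a point): Middle of the hinge of the right tag: rack x = 0, y = -100, z = 55 mm. The hinge axis is level, along rack y. Steel hinge ears stand either side of the tag at 31 to 35 mm from this point along y, 6 mm to each side in x, up to z = 59 mm.
- edge_right (a point): Middle of the free edge of the right tag, on the axis of its black rounded bead (8 mm thick, 60 mm long), 64 mm from the hinge. At the start it lies towards the robot (rack x = -64 mm, z = 55 mm) with only the bare bench 51 mm beneath it; turned over, it lies towards the jars (rack x = +64 mm).
- tag_right (a joint): Angle of the right tag about its hinge (rad): 0 = lying level towards the robot, white face up; pi/2 = upright; 3.14 = turned right over, lying level towards the jars, green face with a white tick up. The hinge turns freely with slight damping and no spring: from either side of upright the tag falls by its own weight.
- plate_right: The right tag itself: rigid plate 56 mm wide (along the hinge), reaching 68 mm from the hinge with its bead, 4 mm thick, about 35 g, white on one side and green on the other. Origin on the hinge axis; its x axis points from the free edge to the hinge, its z axis out of the white face.
- jar_blue_mid (a point): Centre (half-way up) of the loose clear jar with the blue lid: the specimen that has been examined. Jar 73 mm tall, body 68 mm, lid 74 mm across and 17 mm high, about 0.2 kg, standing in one of the three places (drawn afresh each time), so its middle is about 48 mm and its top 85 mm above the bench.
- jar_orange_mid (a point): Centre (half-way up) of the loose clear jar with the orange lid: not yet examined. Jar 73 mm tall, body 68 mm, lid 74 mm across and 17 mm high, about 0.2 kg, standing in one of the three places (drawn afresh each time), so its middle is about 48 mm and its top 85 mm above the bench.
- jar_white_mid (a point): Centre (half-way up) of the loose clear jar with the white lid: not yet examined. Jar 73 mm tall, body 68 mm, lid 74 mm across and 17 mm high, about 0.2 kg, standing in one of the three places (drawn afresh each time), so its middle is about 48 mm and its top 85 mm above the bench.
- cleaner_mid (a point): Centre (half-way up) of the loose white bottle of bench cleaner with a red cap, 60 mm across, 150 mm tall, about 0.3 kg, standing on the bench beyond the right-hand end of the rack. Not part of the job.
Not all that is in view belongs to the job. What is shaped like the part that bears cleaner_mid but purple or turquoise is not meant. What is shaped like the part that bears jar_white_mid but red is not meant.

How it is judged:
By the outcome, as a careful person would: the job done as asked, in the order asked, and still so for the second after the job is handed in, with the robot touching nothing.
It also fails if it takes over 38 s, if anything falls off the work surface, if the arm or the gripper's body presses on something with over 40 N, if the wrist force passes 120 N, or if a joint passes its speed limit or range.

## Robot

A 6-joint arm with a two-finger parallel gripper is mounted at the origin on the work surface. World frame = base frame: x ahead of the robot, y to its left, z up, the work surface at z = 0. Lengths are in mm, angles in rad, forces in N, time in s.
With the tool pointing down it reaches from about 350 to 975 mm from the base axis. Payload 7.1 kg.
Tool frame: the origin (TCP) lies on the mounting face of the last link; the fingertips stand 182 mm ahead of it and the grasp point (between the pads) lies 163 mm ahead of it (ctrl.tip_reach is the distance from the TCP to the fingertips, in mm); z points along the fingers, y is the direction in which the jaws open and shut (so a half turn about z gives the same grasp; the last joint's range is limited). The gripper opens to 88 mm and grips with 3 to 60 N. Pads are 20 mm wide; open, the fingers measure 115 mm over their backs; the gripper's body (75 mm by 178 mm) begins 61 mm behind the grasp point.
Start: joints at [1.286, 0.423, 1.63, -0, 1.089, -0.019], TCP at [164.145, 603.045, 404.675] pointing down, gripper open.
Joint ranges: [-3, 3], [-0.9, 2.11], [0.09, 2.58], [-1.31, 4.45], [0.11, 2.69], [-2.54, 2.54]. Speed limits (rad/s): [2.39, 2.39, 3.01, 3.14, 3.14, 3.14].

## Interface

Orientations are given as a rotation vector (axis times angle).
In Python, from workcell import ctrl gives the robot as it stands.
- The arm moves only by the tool jog_arm, never from a script. Its argument "steps" is a list that holds one entry, the list of rows, each a list of 7 numbers: the shift along the tool's x, y, z in m, then the turn, a rotation vector about the tool's x, y, z in degrees, then the gripper's target within -1 to 1 (shut at 1, half-way at 0, fully open at -1). A call has 1 to 20 rows; each row shifts and turns the commanded pose from where the row before left it, along the tool's axes as they then stand; what a row does not reach is not made up. A row lasts 1/12 s, in which the tool goes at most 41.7 mm and 7.16 degrees, less where a joint would pass 70% of its speed; a pose out of reach is approached as far as the arm can. A call is refused whole if a number of a shift passes 0.0417 or a number of a turn 7.16, either way. A call with a gripper value outside its range is refused whole. The fingers move at their own pace and stop on an object; the grip force is fixed at half the most. Time passes only in rows, so rows that do not move let the fingers close. It gives the time, the measured TCP pose, the force and the opening at its end, in the units of the state.
- ctrl.get_obs(): the state, without advancing time (a new reading comes with each control period).
- ctrl.get_image(name): name is "scene" or "side" or "wrist"; returns the picture (400x640x3 uint8, red, green, blue); there is no depth.
- ctrl.camera_info(name): a dict with "fx", "fy", "cx", "cy" (pixels), "origin" and "attitude" of the camera in the world; the wrist camera has in their place "T_tool_cam" (4x4, takes a point from camera to tool coordinates, whose origin is the TCP and whose axes are the flange's). Camera axes: x right, y down, z forward; pixel columns grow to the right and rows downward; lengths in mm; the calibration is good to about 2 mm. A picture is of the moment at which its call begins: read the wrist's pose just before it. camera_info takes no time and is no camera call.
- ctrl.close_job(): hands the job in, once; it reports no verdict.
Trained networks look in the newest picture that a camera, given by its name, has taken for a name from the list of things; names that differ only in an ending like _2 or _b are one class to them, and where a whole thing is asked for, a point or a joint stands for the part that bears it (a point fixed in the world has none). Each returns a list of dicts, best first, with "p" (0 to 1); they miss things now and then, are a little off and sometimes report something else, mostly with a low value. They report only what shows in the picture. A call takes as long as a camera call. They do not tell look-alikes from the thing itself.
- ctrl.look_for(thing, camera): "bbox" ([left, top, right, bottom] in pixels, round what is visible of it).
- ctrl.trace(thing, camera): "pixels" (400x640 bool, what is visible of it) and "bbox" ([left, top, right, bottom] in pixels, round what is visible of it).
- ctrl.landmark_of(thing, camera): "uv" ([column, row] in pixels: a listed point, or the origin of a listed thing).
The state is a dict: "t": time; "qpos": joint angles; "qvel": joint speeds; "joint_torque": joint torques, N m; "ee_pos": TCP position; "orientation": TCP orientation; "ft_force": force on the tool from outside, world axes, zero at the start; "moment": the same for the moment, N m; "width": finger opening in mm.
Only numpy, scipy, OpenCV 4.12 (cv2) and the standard library are available. Lean on these libraries where they do the work, as an engineer would, in place of code of your own. Each camera call takes 0.05 s, during which the arm holds its last target.

## Working session

There is one attempt and no reset: what is moved stays moved. The work goes in short steps, Python scripts to look and compute and a tool call to move; the robot and the scene stay as the last step left them, time stands still between calls to the robot, and variables do not carry over. Pictures are saved under pics/ and viewed, and the job is handed in when it is done.

Besides the shell and the picture viewer there is one more tool, called after "Call:" by a JSON object that holds its "fn" and its "kwargs", one argument or row to a line. jog_arm: Moves the arm, as the interface text tells. Its arguments: {"type":"object","properties":{"steps":{"type":"array"}},"required":["steps"]}

```bash
mkdir -p pics; ls; python3 - <<'E'
from workcell import ctrl
import cv2
o=ctrl.get_obs();print({k:o[k] for k in('t','ee_pos','orientation','width')})
for n in('scene','side'):
    cv2.imwrite(f'pics/{n}0.png',ctrl.get_image(n)[:,:,::-1]);print(ctrl.camera_info(n))
print(ctrl.camera_info('wrist'))
E
```

```text
pics
{'t': 0.0, 'ee_pos': array([164.05821418, 602.7945026 , 403.888962  ]), 'orientation': array([-4.16226531e-01, -3.11366246e+00,  2.41485477e-03]), 'width': 87.5626760531116}
{'fx': 498.9202851256179, 'fy': 498.9202851256179, 'cx': 312.2673304895191, 'cy': 203.772258955451, 'origin': array([1448.05360561, -475.93971439,  741.69514503]), 'attitude': array([-1.97293699, -1.14665366,  0.59027258])}
{'fx': 363.5934532962366, 'fy': 363.5934532962366, 'cx': 317.2604214526517, 'cy': 199.9838569557474, 'origin': array([ 359.37851938, -466.347055  ,  614.85022005]), 'attitude': array([-2.2888259 ,  0.66983176, -0.28453488])}
{'fx': 300.3748228301587, 'fy': 300.3748228301587, 'cx': 315.5681927159041, 'cy': 195.66029663169346, 'T_tool_cam': array([[ 5.83379521e-04, -9.60734238e-01, -2.77469609e-01,
         7.64464196e+01],
       [ 9.99998049e-01,  1.08406798e-03, -1.65107393e-03,
         1.79717549e-01],
       [ 1.88703917e-03, -2.77468105e-01,  9.60732996e-01,
         1.92084438e+01],
       [ 0.00000000e+00,  0.00000000e+00,  0.00000000e+00,
         1.00000000e+00]])}
```

View pics/scene0.png

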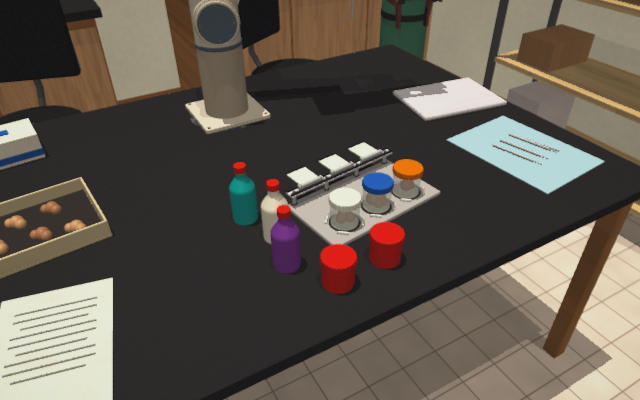

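View pics/side0.png

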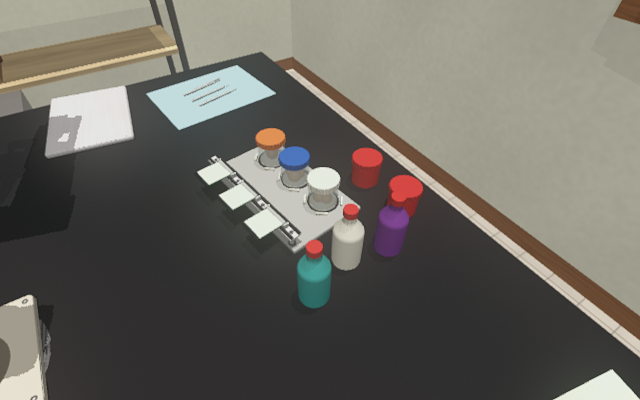

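The blue lid is on the middle jar: (378,183) in scene, (294,158) in side. White is to the robot's right and orange to its left. The red pots and the purple and turquoise bottles are decoys. Next I fit the rack pose.

```bash
cat > h.py <<'E'
import numpy as np
from scipy.spatial.transform import Rotation as R
from scipy.optimize import least_squares
def proj(ci,P):
    p=R.from_rotvec(ci['attitude']).inv().apply(np.atleast_2d(P)-ci['origin'])
    return np.c_[ci['fx']*p[:,0]/p[:,2]+ci['cx'],ci['fy']*p[:,1]/p[:,2]+ci['cy']]
def rk(v,P):
    P=np.atleast_2d(P).astype(float);c,s=np.cos(v[2]),np.sin(v[2])
    return np.c_[v[0]+c*P[:,0]-s*P[:,1],v[1]+s*P[:,0]+c*P[:,1],P[:,2]]
E
python3 - <<'E'
from workcell import ctrl
from h import *
import cv2
M={}
for n,y in(('left',100),('middle',0),('right',-100)):
    M['hinge_'+n]=(0,y,55);M['edge_'+n]=(-64,y,55)
M['jar_blue_mid']=(130,0,48.5)
M['jar_white_mid']=(130,-100,48.5);M['jar_orange_mid']=(130,100,48.5)
obs=[]
for cam in('scene','side'):
    ci=ctrl.camera_info(cam)
    for k in M:
        for d in ctrl.landmark_of(k,cam)[:3]:
            print(cam,k,np.round(d['uv'],1),round(d['p'],2))
            if d['p']>.4: obs.append((ci,k,np.array(d['uv']),cam))
def f(v): return np.concatenate([(proj(c,rk(v,M[k]))[0]-u) for c,k,u,_ in obs])
best=min((least_squares(f,[x,0,0],loss='soft_l1',x_scale=[100,100,.1]) for x in(500,700)),key=lambda s:s.cost)
print(best.x,best.cost)
for (c,k,u,cam),r in zip(obs,best.fun.reshape(-1,2)):print(cam,k,r.round(1))
np.save('rack.npy',best.x)
for cam in('scene','side'):
    ci=ctrl.camera_info(cam);im=ctrl.get_image(cam)[:,:,::-1].copy()
    im=cv2.resize(im,None,fx=3,fy=3,interpolation=cv2.INTER_CUBIC)
    pts=rk(best.x,list(M.values())+[(-10,170,12),(-10,-170,12),(185,170,12),(185,-170,12)]+[(x,y,55) for x in(-68,) for y in(-128,-72,-28,28,72,128)])
    u=proj(ci,pts)
    for a in u: cv2.circle(im,tuple(int(q) for q in a*3+1),4,(255,0,255),1)
    c=u.mean(0)*3
    x0=int(max(0,c[0]-400));y0=int(max(0,c[1]-300));cv2.imwrite(f'pics/{cam}_fit.png',im[y0:y0+600,x0:x0+800])
E
```

```text
scene hinge_left [372.1 158. ] 0.71
scene hinge_left [343.7 211. ] 0.71
scene hinge_left [295.4 173.5] 0.17
scene edge_left [350.6 147.5] 0.62
scene hinge_middle [343.3 167.3] 0.56
scene edge_middle [325.7 158.6] 0.59
scene hinge_right [309.1 185.6] 0.98
scene edge_right [296.3 169.9] 0.92
scene edge_right [341.4 184.6] 0.59
scene edge_right [406.3 175.9] 0.5
scene jar_blue_mid [376.7 194.9] 0.65
scene jar_blue_mid [343.8 168.8] 0.47
scene jar_white_mid [341.3 209.8] 0.93
scene jar_white_mid [339.8 269.7] 0.8
scene jar_white_mid [384.1 245.7] 0.74
scene jar_orange_mid [408.  174.8] 0.58
side hinge_left [227.5 167.6] 0.75
side edge_left [200.  178.8] 0.67
side hinge_middle [248.  187.7] 0.94
side edge_middle [226.6 202.7] 0.75
side edge_middle [253.2 207.3] 0.66
side hinge_right [276.9 216.6] 0.8
side hinge_right [200.2 178.9] 0.56
side hinge_right [272.3 148.9] 0.29
side edge_right [252.1 233.8] 0.78
side jar_blue_mid [294.5 170.7] 0.7
side jar_white_mid [403.6 200.4] 0.69
side jar_white_mid [324.5 184.8] 0.68
side jar_white_mid [367.1 169.5] 0.65
side jar_orange_mid [272.6 146.6] 0.
[... 216 characters left out ...]

scene hinge_right [ 0.8 -2.8]
scene edge_right [-1.8  1.6]
scene edge_right [-46.9 -13.1]
scene edge_right [-111.8   -4.4]
scene jar_blue_mid [ 0.2 -0.5]
scene jar_blue_mid [33.1 25.6]
scene jar_white_mid [3.3 0.7]
scene jar_white_mid [  4.8 -59.2]
scene jar_white_mid [-39.5 -35.2]
scene jar_orange_mid [-1.4  4.8]
side hinge_left [-0.  -0.5]
side edge_left [3.  0.2]
side hinge_middle [3.2 1.8]
side edge_middle [-0.6  0.3]
side edge_middle [-27.2  -4.3]
side hinge_right [ 1.4 -1.6]
side hinge_right [78.1 36.1]
side edge_right [ 0.3 -3.3]
side jar_blue_mid [ 2.7 -3.7]
side jar_white_mid [-78.6 -11.4]
side jar_white_mid [0.5 4.2]
side jar_white_mid [-42.1  19.5]
side jar_orange_mid [-0.1  0.8]
```

View pics/scene_fit.png

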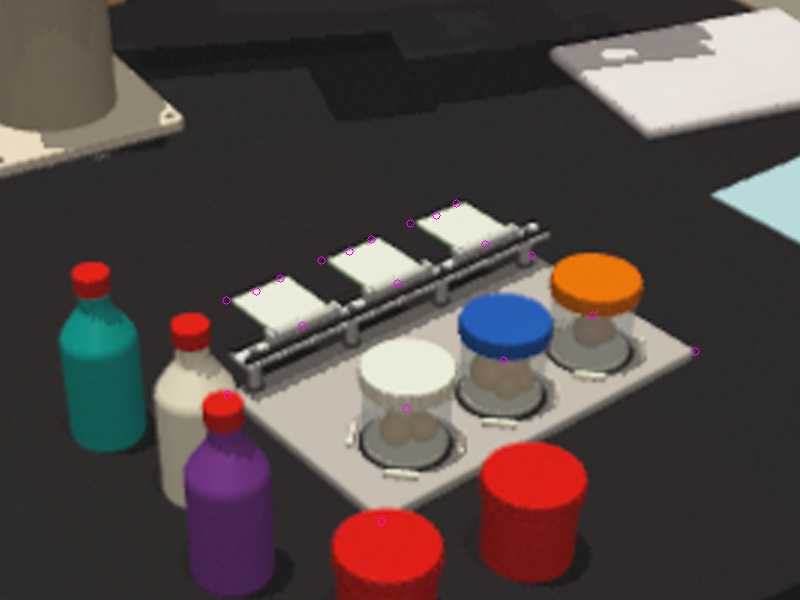

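View pics/side_fit.png

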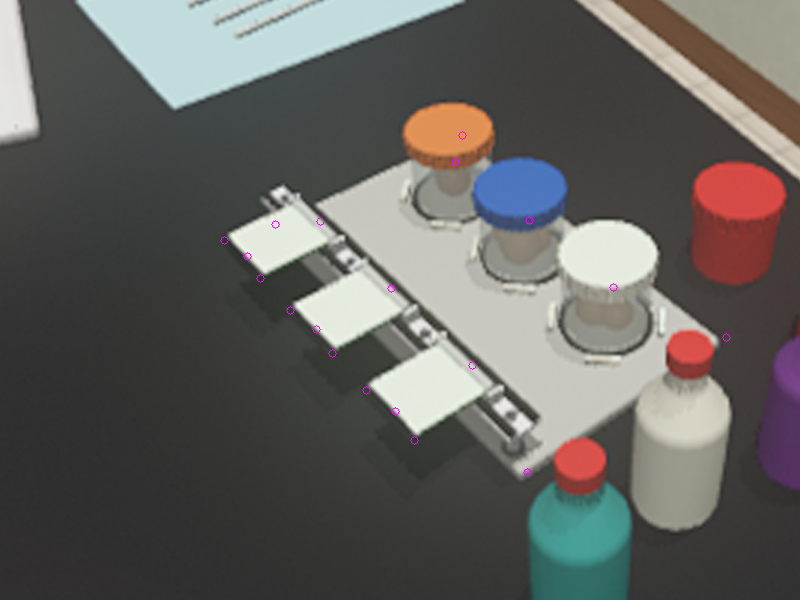

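Residuals are 1–4 px apart from obvious cross-matches. I refit without the outliers and work out the transit.

```bash
python3 - <<'E'
from workcell import ctrl
from h import *
T='''scene hinge_left 372.1 158.0
scene edge_left 350.6 147.5
scene hinge_middle 343.3 167.3
scene edge_middle 325.7 158.6
scene hinge_right 309.1 185.6
scene edge_right 296.3 169.9
scene jar_blue 376.7 194.9
scene jar_white 341.3 209.8
scene jar_orange 408 174.8
side hinge_left 227.5 167.6
side edge_left 200 178.8
side hinge_middle 248 187.7
side edge_middle 226.6 202.7
side hinge_right 276.9 216.6
side edge_right 252.1 233.8
side jar_blue 294.5 170.7
side jar_white 324.5 184.8
side jar_orange 272.6 146.6'''
Y=dict(left=100,middle=0,right=-100,blue=0,white=-100,orange=100)
X=dict(hinge=(0,55),edge=(-64,55),jar=(130,48.5))
C={c:ctrl.camera_info(c) for c in('scene','side')}
O=[]
for l in T.split('\n'):
    c,k,a,b=l.split();p,s=k.split('_');x,z=X[p];O.append((c,(x,Y[s],z),np.array([float(a),float(b)])))
for sel in(('scene','side'),('scene',),('side',)):
    f=lambda v:np.concatenate([proj(C[c],rk(v,P))[0]-u for c,P,u in O if c in sel])
    s=least_squares(f,[555,98,.14],loss='soft_l1',x_scale=[100,100,.1]);print(sel,s.x.round(3),s.cost)
    if len(sel)==2:np.save('rack.npy',s.x)
v=np.load('rack.npy')
Rr=R.from_rotvec(ctrl.get_obs()['orientation']);tc=ctrl.get_obs()['ee_pos']
tgt=np.r_[rk(v,(-185,0,0))[0,:2],tc[2]-40];print(tgt,Rr.inv().apply(tgt-tc))
E
```

```text
('scene', 'side') [5.53405e+02 9.87830e+01 1.38000e-01] 36.46453264504126
('scene',) [5.54998e+02 9.88850e+01 1.20000e-01] 18.681507673222278
('side',) [5.52813e+02 9.84520e+01 1.44000e-01] 16.807216157188694
[370.16721159  73.31230102 364.6787299 ] [-337.9601077  -457.02753776   39.97749916]
```

Call:
{"fn": "jog_arm", "kwargs": {
  "steps": [
    [[-0.0211,-0.0286,0,0,0,0,1],[-0.0211,-0.0286,0,0,0,0,1],[-0.0211,-0.0286,0,0,0,0,1],[-0.0211,-0.0286,0,0,0,0,1],[-0.0211,-0.0286,0,0,0,0,1],[-0.0211,-0.0286,0,0,0,0,1],[-0.0211,-0.0286,0,0,0,0,1],[-0.0211,-0.0286,0,0,0,0,1],[-0.0211,-0.0286,0,0,0,0,1],[-0.0211,-0.0286,0,0,0,0,1],[-0.0211,-0.0286,0,0,0,0,1],[-0.0211,-0.0286,0,0,0,0,1],[-0.0211,-0.0286,0,0,0,0,1],[-0.0211,-0.0286,0,0,0,0,1],[-0.0211,-0.0286,0,0,0,0,1],[-0.0211,-0.0286,0,0,0,0,1]]
  ]
}}

```text
t: 2.43
ee_pos: [369.9, 71.1, 405.1]
orientation: [0.416, 3.113, 0.001]
ft_force: [0.6, 0.2, -0.3]
width: 0.1
```

Call:
{"fn": "jog_arm", "kwargs": {
  "steps": [
    [[0,0,0,0,0,7.1,1],[0,0,0,0,0,7.1,1],[0,0,0,0,0,7.1,1],[0,0,0,0,0,7.1,1],[0,0,0,0,0,7.1,1],[0,0,0,0,0,7.1,1],[0,0,0,0,0,7.1,1],[0,0,0,0,0,7.1,1],[0,0,0,0,0,7.1,1],[0,0,0,0,0,7.1,1],[0,0,0,0,0,7.1,1],[0,0,0,0,0,7.1,1],[0,0,0,0,0,7.1,1],[0,0,0,0,0,7.1,1],[0,0,0,0,0,7.1,1],[0,0,0,0,0,7.1,1],[0,0,0,0,0,7.1,1],[0,0,0,0,0,7.1,1],[0,0,0,0,0,7.1,1],[0,0,0,0,0,7.1,1]]
  ]
}}

```text
t: 4.1
ee_pos: [369.7, 72.8, 404.8]
orientation: [3.082, 0.611, 0.001]
ft_force: [0.5, 0.2, -0.4]
width: 0.4
```

```bash
python3 - <<'E'
from workcell import ctrl
from h import *
o=ctrl.get_obs();Rr=R.from_rotvec(o['orientation'])
print(o['t'],o['qpos'].round(3),o['ee_pos'],o['ft_force'],o['width']);print(Rr.as_matrix().round(3))
v=np.load('rack.npy');h=np.array([np.cos(v[2]),np.sin(v[2]),0]);Z=np.array([0,0,1])
for a in(90,45):
    a=np.radians(a);z=h*np.cos(a)-Z*np.sin(a);x=h*np.sin(a)+Z*np.cos(a);G=R.from_matrix(np.c_[x,np.cross(z,x),z])
    print(np.degrees((Rr.inv()*G).as_rotvec()))
E
```

```text
4.1 [ 0.163  0.044  2.14  -0.     0.957  1.342] [369.68380486  72.84489339 404.83414001] [ 0.54495214  0.2244937  -0.36142947] 0.4133473257144834
[[ 0.924  0.381  0.   ]
 [ 0.381 -0.924  0.   ]
 [ 0.     0.    -1.   ]]
[ 4.57312870e-03 -2.29842913e-02  1.45086791e+01]
[-5.69241723 44.73126747 13.75497209]
```

Call:
{"fn": "jog_arm", "kwargs": {
  "steps": [
    [[0,0,0,0,0,7.1,1],[0,0,0,0,0,7.1,1],[0,0,0,0,7,0,1],[0,0,0,0,7,0,1],[0,0,0,0,7,0,1],[0,0,0,0,7,0,1],[0,0,0,0,0,0,1]]
  ]
}}

```text
t: 4.68
ee_pos: [368.7, 72.7, 404.6]
orientation: [-3.003, -0.225, -0.756]
ft_force: [-0.5, -0.1, -0.7]
width: 0.9
```

```bash
python3 - <<'E'
from workcell import ctrl
from h import *
o=ctrl.get_obs();Rr=R.from_rotvec(o['orientation'])
print(o['t'],o['qpos'].round(4),o['ee_pos'].round(2));print(Rr.as_matrix().round(3))
import cv2
im=ctrl.get_image('wrist');cv2.imwrite('pics/w1.png',im[:,:,::-1])
for k in('edge_middle','hinge_middle','edge_left','edge_right'):
    print(k,[(d['uv'],d['p']) for d in ctrl.landmark_of(k,'wrist')][:2])
E
```

```text
4.6833 [ 0.1655 -0.0369  2.2665 -0.0184  0.4187  1.6016] [368.72  72.7  404.56]
[[ 0.871  0.149  0.468]
 [ 0.131 -0.989  0.071]
 [ 0.474 -0.    -0.881]]
edge_middle [([311.4, 223.1], 0.87)]
hinge_middle [([314.9, 175.6], 0.6), ([392.4, 176.2], 0.46)]
edge_left [([234.5, 223.9], 0.67), ([314.2, 187.4], 0.24)]
edge_right [([395.0, 224.2], 0.59), ([512.3, 121.2], 0.31)]
```

View pics/w1.png

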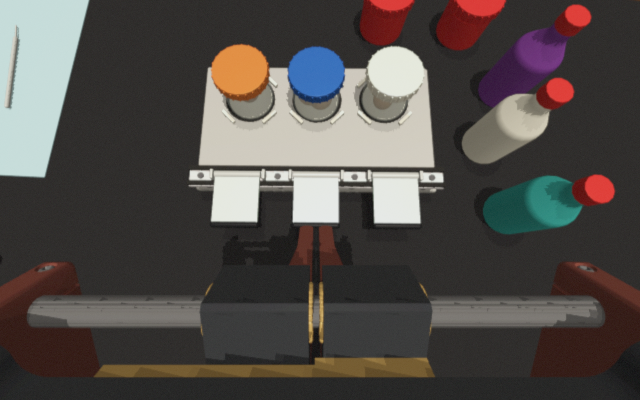

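```bash
cat > kin.py <<'E'
from h import *
D=[(.423,1.63,1.089,np.hypot(164.145,603.045),404.675),(.044,2.14,.957,np.hypot(369.7,72.8),404.8),(-.0369,2.2665,.4187,np.hypot(368.72,72.7),404.56)]
def fk(p,q2,q3,q5):
    L1,L2,d6,h,e=p;s=q2+q3;t=s+q5
    return np.array([L1*np.sin(q2)+L2*np.sin(s)+e*np.cos(s)+d6*np.sin(t),h+L1*np.cos(q2)+L2*np.cos(s)-e*np.sin(s)+d6*np.cos(t)])
def fit(e):
    g=lambda p:np.concatenate([fk([*p,e],*d[:3])-d[3:] for d in D])
    return least_squares(g,[550,450,120,180])
if __name__=='__main__':
    for e in(-60,-30,0,30,60):
        s=fit(e);print(e,s.x.round(1),s.fun.round(1),s.cost)
        p=[*s.x,e]
        for tz in(20,50,90):
          for a in(45,55,60,65,70,75):
            A=np.radians(a);tr=505+ (tz-20)*.5   # tip radius
            # solve
            g=lambda q:np.r_[fk(p,*q)-[tr-182*np.cos(A),tz+182*np.sin(A)],(q.sum()-(np.pi/2+A))*300]
            r=least_squares(g,[.3,2.4,0.]);print('  ',tz,a,r.x.round(2),round(r.cost,2),end=';')
          print()
E
python3 kin.py
```

```text
-60 [615.9 387.6 116.3  82.3] [-1.  -3.6  1.9  2.6 -0.3  1. ] 12.506300199788205
   20 45 [ 0.5   2.8  -0.94] 0.0;   20 55 [ 0.41  2.66 -0.54] 0.0;   20 60 [ 0.39  2.59 -0.36] 0.0;   20 65 [ 0.38  2.52 -0.2 ] 0.0;   20 70 [ 0.39  2.46 -0.05] 0.0;   20 75 [0.4  2.39 0.09] 0.0;
   50 45 [ 0.41  2.72 -0.77] 0.0;   50 55 [ 0.35  2.59 -0.4 ] 0.0;   50 60 [ 0.34  2.52 -0.24] 0.0;   50 65 [ 0.34  2.45 -0.08] 0.0;   50 70 [0.35 2.39 0.06] 0.0;   50 75 [0.36 2.32 0.2 ] 0.0;
   90 45 [ 0.31  2.62 -0.58] 0.0;   90 55 [ 0.28  2.49 -0.24] 0.0;   90 60 [ 0.28  2.42 -0.09] 0.0;   90 65 [0.29 2.35 0.06] 0.0;   90 70 [0.3  2.29 0.2 ] 0.0;   90 75 [0.32 2.22 0.33] 0.0;
-30 [604.5 408.8 118.9 132.5] [-0.8 -2.8  1.5  2.  -0.2  0.8] 7.708349280259239
   20 45 [ 0.57  2.73 -0.94] 0.0;   20 55 [ 0.47  2.6  -0.54] 0.0;   20 60 [ 0.44  2.54 -0.36] 0.0;   20 65 [ 0.43  2.47 -0.19] 0.0;   20 70 [ 0.43  2.41 -0.04] 0.0;   20 75 [0.43 2.34 0.1 ] 0.0;
   50 45 [ 0.47  2.66 -0.78] 0.0;   50 55 [ 0.4   2.54 -0.4 ] 0.0;   50 60 [ 0.38  2.47 -0.23] 0.0;   50 65 [ 0.37  2.41 -0.08] 0.0;   50 70 [0.38 2.34 0.07] 0.0;  
[... 1492 characters left out ...]
19 0.22] 0.0;   90 75 [0.39 2.13 0.36] 0.0;
60 [570.2 472.5 126.5 283. ] [-0.1 -0.5  0.3  0.4 -0.   0.1] 0.24630513793695663
   20 45 [ 0.74  2.48 -0.86] 0.0;   20 55 [ 0.61  2.4  -0.49] 0.0;   20 60 [ 0.57  2.35 -0.31] 0.0;   20 65 [ 0.55  2.3  -0.15] 0.0;   20 70 [0.53 2.25 0.01] 0.0;   20 75 [0.53 2.19 0.15] 0.0;
   50 45 [ 0.63  2.46 -0.73] 0.0;   50 55 [ 0.53  2.37 -0.37] 0.0;   50 60 [ 0.5   2.32 -0.2 ] 0.0;   50 65 [ 0.48  2.27 -0.04] 0.0;   50 70 [0.47 2.21 0.11] 0.0;   50 75 [0.48 2.15 0.25] 0.0;
   90 45 [ 0.5   2.41 -0.56] 0.0;   90 55 [ 0.43  2.32 -0.22] 0.0;   90 60 [ 0.41  2.27 -0.06] 0.0;   90 65 [0.4  2.21 0.09] 0.0;   90 70 [0.4  2.15 0.23] 0.0;   90 75 [0.41 2.1  0.37] 0.0;
```

The wrist picture shows the middle tag at (316,200) in front of the blue jar at (316,70), with the shut fingertips at (317,228) lined up with it. A 15° forward lean is the most the wrist allows low down. I refine the rack from the wrist view and work out the pre-position.

```bash
cat > plan.py <<'E'
from workcell import ctrl
from h import *
v=np.load('rack.npy')
def inrack(P):
    c,s=np.cos(v[2]),np.sin(v[2]);d=np.asarray(P)-np.r_[v[:2],0];return np.array([c*d[0]+s*d[1],-s*d[0]+c*d[1],d[2]])
def state():
    o=ctrl.get_obs();Rr=R.from_rotvec(o['orientation']);m=Rr.as_matrix()
    print('t',round(o['t'],2),'q',o['qpos'].round(3),'F',o['ft_force'].round(2),'a',np.degrees(np.arcsin(-m[2,2])).round(1),'yaw-rack',np.round(np.arctan2(m[1,0],m[0,0])-v[2],3))
    c=o['ee_pos']+Rr.apply([10,0,182]);print('corner in rack',inrack(c).round(1));return o,Rr
E
python3 - <<'E'
from plan import *
o,Rr=state()
ci=ctrl.camera_info('wrist');T=ci['T_tool_cam']
for k,uv,z in(('edge_m',(311.4,223.1),55),('hinge_m',(314.9,175.6),55),('edge_l',(234.5,223.9),55),('edge_r',(395,224.2),55),('barL',(190,179),52),('barR',(443,181),52)):
    d=np.array([(uv[0]-ci['cx'])/ci['fx'],(uv[1]-ci['cy'])/ci['fy'],1])
    d=Rr.apply(T[:3,:3]@d);p=o['ee_pos']+Rr.apply(T[:3,3]);P=p+d*(z-p[2])/d[2];print(k,inrack(P).round(1))
P=np.array([-85,0,25.]);tgtR=Rr*R.from_rotvec([0,np.radians(-13.2),0])
tcp=rk(v,P)[0]-tgtR.apply([10,0,182]);print('shift in tool after tilt (m)',(tgtR.inv().apply(tcp-o['ee_pos'])/1000).round(4))
E
```

```text
t 4.93 q [ 0.165 -0.034  2.262 -0.018  0.428  1.601] F [-0.67 -0.01  0.56] a 62.1 yaw-rack 0.011
corner in rack [-91.2   0.6 248.7]
edge_m [-66.8   5.7  55. ]
hinge_m [-6.2  2.2 55. ]
edge_l [-68.9 100.2  55. ]
edge_r [-66.9 -97.1  55. ]
barL [-11.9 161.6  52. ]
barR [ -10.5 -161.5   52. ]
shift in tool after tilt (m) [-0.0094  0.0007  0.2108]
```

Call:
{"fn": "jog_arm", "kwargs": {
  "steps": [
    [[0,0,0,0,-6.6,0,1],[0,0,0,0,-6.6,0,1],[-0.004,0,0.03,0,0,0,1],[-0.005,0,0.03,0,0,0,1],[0,0,0.03,0,0,0,1],[0,0,0.03,0,0,0,1],[0,0,0.03,0,0,0,1],[0,0,0.03,0,0,0,1],[0,0,0.02,0,0,0,1],[0,0,0.01,0,0,0,1],[0,0,0,0,0,0,1]]
  ]
}}

```text
t: 5.85
ee_pos: [414.5, 79.6, 197.0]
orientation: [-3.089, -0.231, -0.393]
ft_force: [-0.9, 0.2, -0.5]
width: 0.4
```

```bash
python3 - <<'E'
from plan import *
import cv2
o,Rr=state()
for n in('wrist','side','scene'):
    im=ctrl.get_image(n)[:,:,::-1]
    if n=='side': im=cv2.resize(im[130:270,160:340],None,fx=4,fy=4,interpolation=cv2.INTER_CUBIC)
    if n=='scene': im=cv2.resize(im[80:230,260:440],None,fx=4,fy=4,interpolation=cv2.INTER_CUBIC)
    cv2.imwrite(f'pics/{n}2.png',im)
state()
E
```

```text
t 5.85 q [ 0.162  0.525  2.237 -0.026  0.127  1.609] F [-0.94  0.18 -0.54] a 75.5 yaw-rack 0.011
corner in rack [-85.    0.7  23.3]
t 6.0 q [ 0.162  0.518  2.238 -0.026  0.127  1.609] F [-0.21 -0.05 -0.85] a 75.2 yaw-rack 0.012
corner in rack [-84.4   0.7  26.1]
```

View pics/wrist2.png

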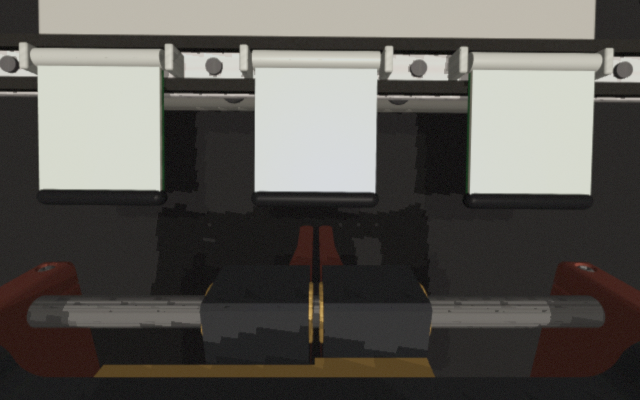

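View pics/side2.png

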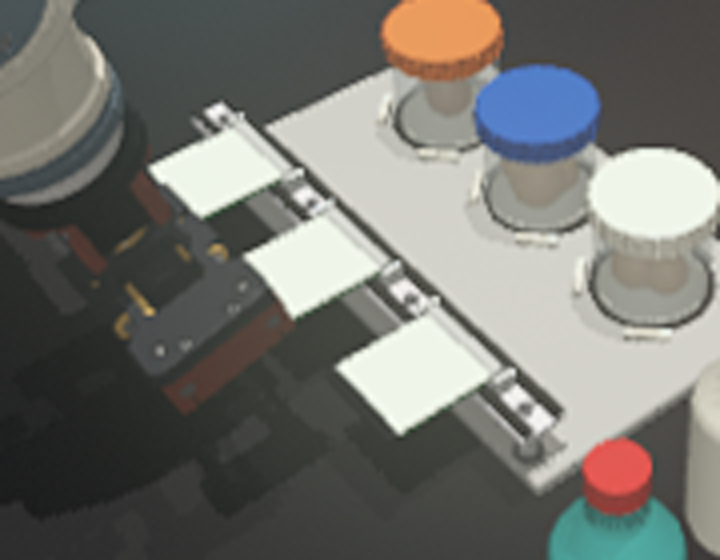

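View pics/scene2.png

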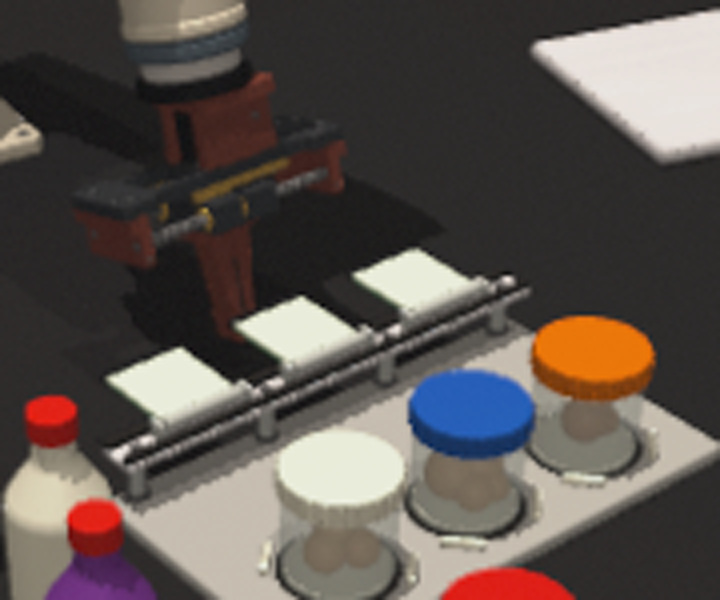

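```bash
python3 - <<'E'
from plan import *
o,Rr=state()
ci=ctrl.camera_info('wrist');T=np.array(ci['T_tool_cam']);Ti=np.linalg.inv(T)
for x in(-10,0,5,8,10,12):
    p=Ti@[x,0,182,1];print(x,(ci['fx']*p[0]/p[2]+ci['cx']).round(1),(ci['fy']*p[1]/p[2]+ci['cy']).round(1))
for k,uv,z in(('bead_m',(316,199),55),('beadl',(101,198),55),('beadr',(528,201),55),('hingel',(99,56),57),('hinge_m',(316,60),57),('hr',(536,62),57)):
    d=np.array([(uv[0]-ci['cx'])/ci['fx'],(uv[1]-ci['cy'])/ci['fy'],1])
    d=Rr.apply(T[:3,:3]@d);p=o['ee_pos']+Rr.apply(T[:3,3]);P=p+d*(z-p[2])/d[2];print(k,inrack(P).round(1))
E
```

```text
t 6.0 q [ 0.162  0.518  2.238 -0.026  0.127  1.609] F [-0.21 -0.05 -0.85] a 75.2 yaw-rack 0.012
corner in rack [-84.4   0.7  26.1]
-10 315.6 257.5
0 315.6 242.2
5 315.6 234.4
8 315.6 229.6
10 315.6 226.4
12 315.7 223.2
bead_m [-67.4   0.8  55. ]
beadl [-68.2 104.7  55. ]
beadr [ -67.1 -102.    55. ]
hingel [ -1.1 104.   57. ]
hinge_m [-1.6  1.6 57. ]
hr [  -1.2 -102.5   57. ]
```

Call:
{"fn": "jog_arm", "kwargs": {
  "steps": [
    [[0.0033,0,0.0018,0,0,0,1],[0.0033,0,0.0018,0,0,0,1],[0.0033,0,0.0018,0,0,0,1],[0.0033,0,0.0018,0,0,0,1],[0.0033,0,0.0018,0,0,0,1],[0.003,0,0.0013,0,0,0,1],[0,0,0,0,0,0,1],[0,0,0,0,0,0,1]]
  ]
}}

```text
t: 6.67
ee_pos: [435.2, 82.7, 194.2]
orientation: [-3.088, -0.231, -0.4]
ft_force: [-1.1, -0.4, -0.6]
width: 0.7
```

```bash
python3 - <<'E'
from plan import *
import cv2
o,Rr=state()
cv2.imwrite('pics/wrist3.png',ctrl.get_image('wrist')[:,:,::-1]);state()
E
```

```text
t 6.67 q [ 0.162  0.544  2.195 -0.022  0.145  1.604] F [-1.1  -0.36 -0.64] a 75.2 yaw-rack 0.011
corner in rack [-63.3   1.   20.7]
t 6.72 q [ 0.162  0.544  2.195 -0.022  0.145  1.604] F [-1.99  0.18 -0.2 ] a 75.2 yaw-rack 0.011
corner in rack [-63.3   1.   20.8]
```

View pics/wrist3.png

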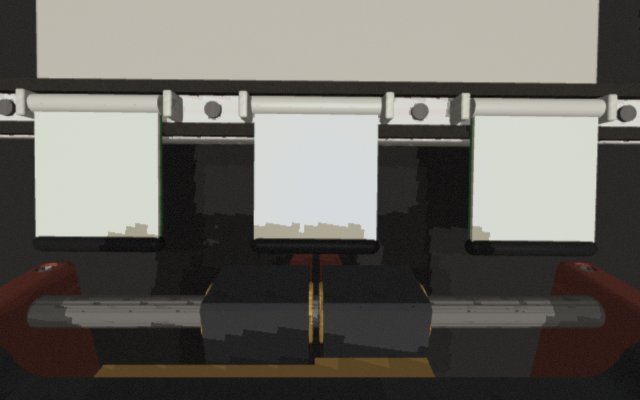

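The wrist view shows the finger disappearing under the middle bead at (316,250), so the fingertip is beneath the free edge. Now I lift gently along the arc to about 30°.

Call:
{"fn": "jog_arm", "kwargs": {
  "steps": [
    [[0.0012,0,-0.0046,0,0,0,1],[0.0012,0,-0.0046,0,0,0,1],[0.0012,0,-0.0046,0,0,0,1],[0.0016,0,-0.0039,0,0,0,1],[0.0016,0,-0.0039,0,0,0,1],[0.0016,0,-0.0039,0,0,0,1],[0.0016,0,-0.0039,0,0,0,1],[0.0025,0,-0.0033,0,0,0,1],[0.0025,0,-0.0033,0,0,0,1],[0.0025,0,-0.0033,0,0,0,1],[0.0025,0,-0.0033,0,0,0,1],[0,0,0,0,0,0,1]]
  ]
}}

```text
t: 7.72
ee_pos: [444.4, 84.1, 241.4]
orientation: [-3.087, -0.231, -0.403]
ft_force: [-0.4, 0.1, 0.2]
width: 0.3
```

```bash
python3 - <<'E'
from plan import *
import cv2
o,Rr=state()
a=ctrl.get_image('wrist')[:,:,::-1]
b=cv2.resize(ctrl.get_image('side')[150:250,180:310,::-1],None,fx=4,fy=4)
c=np.zeros((400,1160,3),np.uint8);c[:,:640]=a;c[:,640:]=b
cv2.imwrite('pics/c4.png',cv2.resize(c,(800,276)));state()
E
```

```text
t 7.72 q [ 0.162  0.44   2.169 -0.011  0.273  1.593] F [-0.37  0.06  0.24] a 75.1 yaw-rack 0.011
corner in rack [-53.6   1.1  68.1]
t 7.82 q [ 0.162  0.441  2.17  -0.011  0.272  1.593] F [ 0.42 -0.38  0.16] a 75.2 yaw-rack 0.012
corner in rack [-54.4   1.1  67.4]
```

View pics/c4.png

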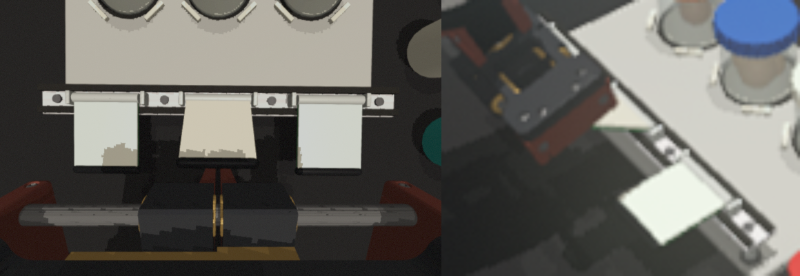

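The middle tag is lifting on the finger (wrist view, raised bead at (218,162)) and the neighbours stay flat. I carry on to about 75°.

Call:
{"fn": "jog_arm", "kwargs": {
  "steps": [
    [[0.0033,0,-0.0026,0,0,0,1],[0.0033,0,-0.0026,0,0,0,1],[0.0033,0,-0.0026,0,0,0,1],[0.0033,0,-0.0026,0,0,0,1],[0.0038,0,-0.0016,0,0,0,1],[0.0038,0,-0.0016,0,0,0,1],[0.0038,0,-0.0016,0,0,0,1],[0.0038,0,-0.0016,0,0,0,1],[0.0033,0,-0.0005,0,0,0,1],[0.0033,0,-0.0005,0,0,0,1],[0.0033,0,-0.0005,0,0,0,1],[0.0033,0,-0.0005,0,0,0,1],[0.0033,0,-0.0005,0,0,0,1],[0,0,0,0,0,0,1]]
  ]
}}

```text
t: 8.98
ee_pos: [482.5, 89.8, 271.1]
orientation: [-3.088, -0.231, -0.403]
ft_force: [-0.2, -1.0, 0.5]
width: 0.8
```

```bash
python3 - <<'E'
from plan import *
import cv2
o,Rr=state()
a=ctrl.get_image('wrist')[:,:,::-1]
b=cv2.resize(ctrl.get_image('side')[150:250,180:310,::-1],None,fx=4,fy=4)
c=np.zeros((400,1160,3),np.uint8);c[:,:640]=a;c[:,640:]=b
cv2.imwrite('pics/c5.png',cv2.resize(c,(800,276)));state()
E
```

```text
t 8.98 q [ 0.161  0.415  2.078 -0.007  0.389  1.588] F [-0.24 -0.96  0.51] a 75.1 yaw-rack 0.012
corner in rack [-15.1   1.5  97.7]
t 9.08 q [ 0.161  0.415  2.08  -0.007  0.389  1.588] F [ 0.14 -0.08  0.41] a 75.2 yaw-rack 0.011
corner in rack [-16.    1.5  97.4]
```

View pics/c5.png

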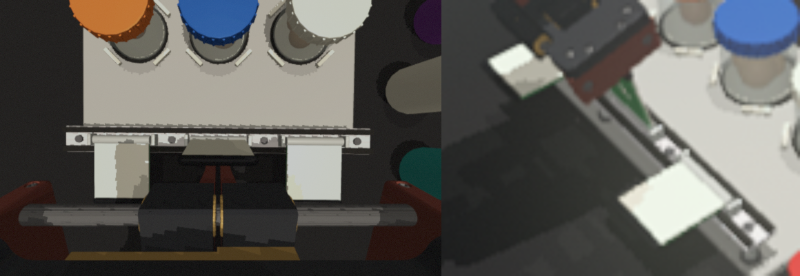

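The tag stands at about 75°, with its green back visible in the side view at (632,105). Now a slow push past upright.

Call:
{"fn": "jog_arm", "kwargs": {
  "steps": [
    [[0.0019,0,0.0005,0,0,0,1],[0.0019,0,0.0005,0,0,0,1],[0.0019,0,0.0005,0,0,0,1],[0.0019,0,0.0005,0,0,0,1],[0.0019,0,0.0005,0,0,0,1],[0.0019,0,0.0005,0,0,0,1],[0.0019,0,0.0005,0,0,0,1],[0.0019,0,0.0005,0,0,0,1],[0.0019,0,0.0005,0,0,0,1],[0.0019,0,0.0005,0,0,0,1],[0.0019,0,0.0005,0,0,0,1],[0,0,0,0,0,0,1],[0,0,0,0,0,0,1],[0,0,0,0,0,0,1],[0,0,0,0,0,0,1]]
  ]
}}

```text
t: 10.33
ee_pos: [503.1, 92.9, 270.8]
orientation: [-3.088, -0.231, -0.401]
ft_force: [0.5, 0.3, 0.1]
width: 0.5
```

```bash
python3 - <<'E'
from plan import *
import cv2
o,Rr=state()
a=ctrl.get_image('wrist')[:,:,::-1]
b=cv2.resize(ctrl.get_image('side')[150:250,180:310,::-1],None,fx=4,fy=4)
c=np.zeros((400,1160,3),np.uint8);c[:,:640]=a;c[:,640:]=b
cv2.imwrite('pics/c6.png',cv2.resize(c,(800,276)));state()
E
```

```text
t 10.33 q [ 0.16   0.438  2.034 -0.007  0.412  1.587] F [0.45 0.28 0.05] a 75.2 yaw-rack 0.011
corner in rack [ 5.5  1.8 97.4]
t 10.43 q [ 0.16   0.437  2.034 -0.007  0.412  1.587] F [-0.4  -0.94  0.19] a 75.2 yaw-rack 0.011
corner in rack [ 5.5  1.8 97.4]
```

View pics/c6.png

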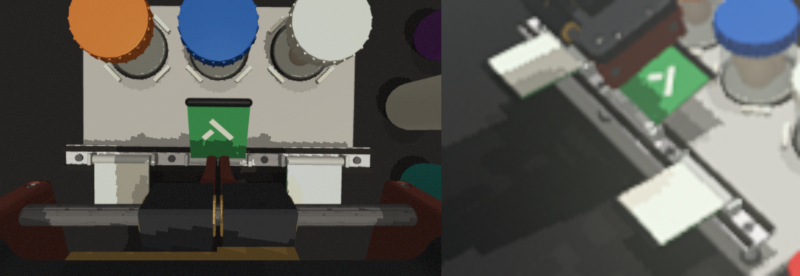

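The middle tag lies towards the jar, green and tick up (wrist view (219,130)). I retract up and back.

Call:
{"fn": "jog_arm", "kwargs": {
  "steps": [
    [[0,0,-0.02,0,0,0,1],[0,0,-0.035,0,0,0,1],[0,0,-0.035,0,0,0,1],[0,0,-0.035,0,0,0,1],[-0.03,0,-0.02,0,0,0,1],[-0.03,0,0,0,0,0,1],[-0.03,0,0,0,0,0,1],[0,0,0,0,0,0,1],[0,0,0,0,0,0,1],[0,0,0,0,0,0,1],[0,0,0,0,0,0,1],[0,0,0,0,0,0,1]]
  ]
}}

```text
t: 11.43
ee_pos: [381.6, 74.6, 388.3]
orientation: [-3.088, -0.231, -0.402]
ft_force: [-0.4, -0.4, 0.5]
width: 1.0
```

```bash
python3 - <<'E'
from plan import *
import cv2
o,Rr=state()
b=cv2.resize(ctrl.get_image('side')[120:270,180:380,::-1],None,fx=4,fy=4)
cv2.imwrite('pics/s7.png',b);cv2.imwrite('pics/w7.png',ctrl.get_image('wrist')[:,:,::-1])
E
```

```text
t 11.43 q [ 0.164  0.045  2.2   -0.006  0.637  1.589] F [-0.44 -0.42  0.46] a 75.1 yaw-rack 0.012
corner in rack [-117.2    0.4  214.9]
```

View pics/s7.png

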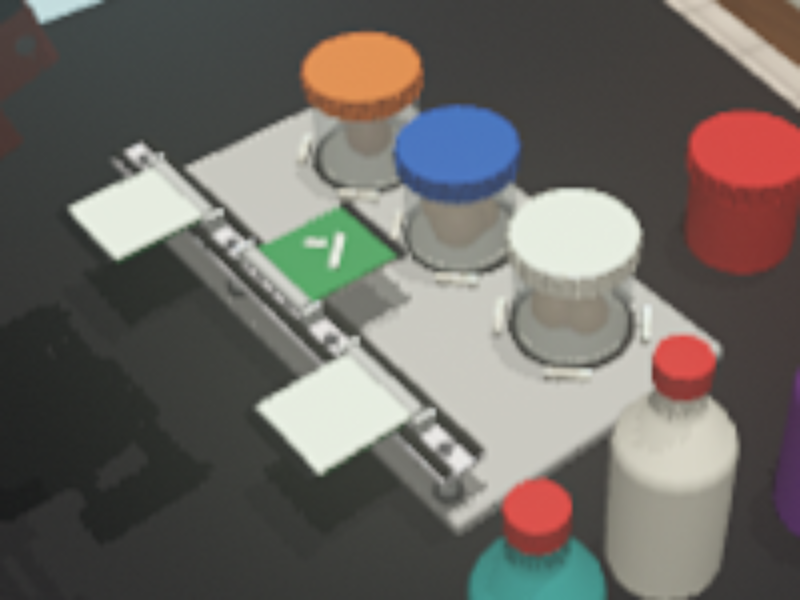

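View pics/w7.png

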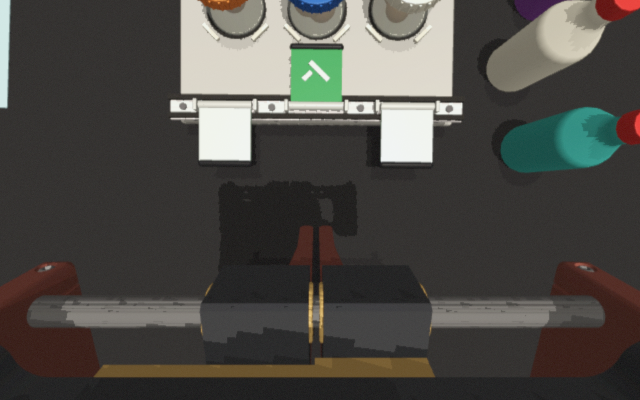

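The tag lies flat with its green side up (side view (328,252)), the other two tags are white side up, the jars stand in their places, and the arm is clear.

```bash
python3 -c "
from workcell import ctrl
print(ctrl.close_job())"
```

```text
the job is handed in; nothing more can be done
None
```

The middle tag, in front of the blue-lidded jar, is flipped right over and lies towards the jar with its green face and white tick up. I put the shut fingertips under its free edge, lifted it along its arc and eased it just past upright. It then fell over by its own weight. The arm was backed off clear, and I handed the job in at about 11.5 s.

**Last checks:** The final side and wrist pictures show the middle tag flat with its green side up, and the left and right tags still white side up. The jars and the bottle look unmoved. Wrist force readings at the checks stayed around 1–2 N, which is sensor noise.

**Disagreement:** The close wrist view put the tag edge and hinge about 1.5–3 mm nearer the robot than the fit from the scene and side cameras. It also read the tag spacing about 3–4 % too large. I allowed for this when placing the fingertip, and it had no effect on the result.

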